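# Shake the token out of the lion bank into the till

### The job

Someone has fed the red clay token to the yellow lion bank. Pick the lion up, turn it mouth-down over the open till drawer and shake it until the token drops out through the mouth into the drawer; then stand the lion back on its feet on its round palm mat and push the drawer fully shut. The lion is fired clay, so set it down rather than let it drop, and leave the other toys where they stand.

Things in the scene. Friction and masses are not known exactly. Their poses are not given: they have to be found in the camera images.
- lion: bright yellow glazed clay lion, a hollow money bank, 0.45 kg. Origin: under its middle, level with its soles; x to its tail (the mouth looks to -x), z up out of its back. Trunk: flat parallel sides 64 mm apart (y -32 to 32), x -45 to 65, z 40 to 84 mm, on four legs (soles within x -52 to 60, y -33 to 33). A thin tail rises to x 92, z 109
- lion_grip (a point): point amid the lion's trunk, between the flat sides, behind the mane: x = 4, y = 0, z = 62 mm in the lion's frame, axes as the lion's
- lion_mouth (a point): centre of the mouth slot in the face (x = -58, z = 58 mm in the lion's frame); the slot is 52 mm wide (y) and 16 mm high (z 50 to 66), through clay 6 mm thick, at the token's chamber: x -52 to 61, y -28 to 28, z 44 to 80, slippery glaze (friction 0.3). The mouth is its only opening
- lion_mane (a point): centre of the mane, a ring of orange-brown beads 100 mm across at x -60 to -41 in the lion's frame, z 15 to 115
- token: red glazed clay token, a yellow ring on one face, disc 46 mm across, 7 mm thick, 20 g; origin mid underside. Starts flat in the lion and stays in while it is level. Mouth-down it catches inside the lips (ledges of 6 mm below, 14 mm above the slot); slow tilting does not free it. Brisk strokes of a few cm (0.2 m/s and up) along the lion's z, or brisk rocking about its y past straight down, do
- mat: the lion's round woven palm mat, dark red with coloured rings, 210 mm across, 4 mm thick, fixed to the shelf; origin at its centre, on the shelf (its top is at z = 4 mm). The lion stands on it at the start, at any heading within 0.8 rad of facing the robot
- till: the till, a green-painted wooden cabinet 240 mm deep (x), 240 mm wide (y), 90 mm high, fixed to the shelf, with one drawer that opens towards its -x side; origin under its centre, front face at x = -120 mm in its frame
- till_drawer0 (a joint): how far the till drawer is open, m: 0 is shut, most 0.166; it slides along the till's -x with about 1 N of friction and stays where it is left
- drawer_floor (a point): centre of the drawer's inner floor, moves with the drawer (axes as the till's). Inside it is 195 mm long (x) and 198 mm wide (y); the side walls rise 46 mm above this floor (68 mm above the shelf), the front board to 78 mm above the shelf. Only the part in front of the till's front face is open above
- till_drawer0_handle (a point): middle of the drawer's brass bar handle, a level bar 120 mm long and 11 mm thick, 35 mm in front of the drawer's front board and 52 mm above the shelf; moves with the drawer
- truck: painted wooden toy truck, 160 x 68 x 70 mm, bystander; origin under its middle. Beyond it, along the right edge of the shelf (x 0.46 to 0.86, y below -0.59), stands a fixed peg rack 235 mm high with pitchers hung on it; a fixed bamboo step with stock, 195 mm high, stands back left (x 0.62 to 0.90, y above 0.54)
- fish: sea-green clay fish ocarina, 135 x 52 x 61 mm, bystander; origin under its middle
- owl: terracotta owl, 60 mm across, 92 mm high, bystander; origin under its middle
- pitcher_a: green mini-pitcher, 75 mm high, 60 mm across, its handle reaching 45 mm out at +y, bystander; origin under its middle
- pitcher_b: blue mini-pitcher, same shape, bystander; origin under its middle
- pitcher_c: pink mini-pitcher, same shape, standing on top of the till, bystander; origin under its middle

How it is judged (in metres and radians):
On the way:
1. the token has dropped into the drawer while the drawer is open (x of token in the frame of drawer_floor between -0.1 and 0.1 m and y of token in the frame of drawer_floor between -0.1 and 0.1 m and z of token in the frame of drawer_floor between -0.006 and 0.035 m and value of joint till_drawer0 above 0.06 m), for 0.2 s.
At the end, for the whole second after the job is handed in: the token lies inside the drawer, the drawer is shut to within 5 mm, and the lion stands upright (within 0.1 rad) and still on its mat with all four feet on it (its middle within 35 mm of the mat's centre) (x of token in the frame of drawer_floor between -0.1 and 0.1 m and y of token in the frame of drawer_floor between -0.1 and 0.1 m and z of token in the frame of drawer_floor between -0.006 and 0.035 m and value of joint till_drawer0 below 0.005 m and horizontal distance between lion and mat below 0.035 m and angle between lion's own z axis and vertical below 0.1 rad and height (world z) of lion between 0 and 0.01 m and linear speed of each of lion, token below 0.03 m/s); the robot touches nothing.
It fails at once if the lion is dropped: it moves faster than 0.4 m/s with no finger touching it (contact force between the fingers and lion below 0.05 N and linear speed of lion above 0.4 m/s).
It fails at once if another toy is moved by more than 30 mm (distance of any of truck, fish, owl, pitcher_a, pitcher_b, pitcher_c from where it was at the start of the episode above 0.03 m).
It also fails if it takes over 61 s, if anything falls off the work surface, if the arm or the gripper's body presses on something with over 40 N, if the wrist force passes 120 N, or if a joint passes its speed limit or range.

### The arm

A 6-joint arm with a two-finger parallel gripper is mounted at the origin on the work surface. World frame = base frame: x ahead of the robot, y to its left, z up, the work surface at z = 0. Lengths are in m, angles in degrees, forces in N, time in s.
With the tool pointing down it reaches from about 0.4 to 0.825 m from the base axis. Payload 7 kg.
Tool frame: the origin (TCP) lies midway between the tips of the shut fingers; the grasp point (between the pads) lies hold_point_z behind it (hold_point_z is the distance from the TCP to the grasp point, in m); z points along the fingers, y is the line along which they close (so a half turn about z gives the same grasp; the last joint's range is limited). The gripper opens to 88 mm and grips with 3 to 60 N. Pads are 19 mm wide; open, the fingers measure 130 mm over their backs; the gripper's body (78 mm by 193 mm) begins 47 mm behind the grasp point.
Start: joints at [-55.571, 20.546, 0.682, 0, -70.136, -16.507], TCP at [0.208, -0.642, 0.227] pointing down, gripper open.
Joint ranges: [-176.03, 176.03], [-82.01, 121.73], [-58.28, 71.71], [-173.87, 95.51], [-174.79, -0.11], [-173.66, 173.66]. Speed limits (degrees/s): [136.94, 136.94, 172.46, 180, 180, 180].

### API

Orientations are given as [roll, pitch, yaw] about the fixed x, y, z axes, in that order (R = Rz(yaw) Ry(pitch) Rx(roll)).
In Python, from plant import * gives the robot as it stands.
- The arm moves only by the tool step_arm, never from a script. Its argument "steps" is a list that holds one entry, the list of rows, each a list of 6 numbers: the shift along the tool's x, y, z scaled (see below), then the turn, a rotation vector about the tool's x, y, z scaled (see below). In form: [[[tx, ty, tz, wx, wy, wz], ...]]. A call has 1 to 20 rows; each row is the pose to reach, as a shift and turn from the pose commanded when the call began, along the tool's axes at that moment; what a row does not reach only later rows make up. The controller multiplies each number of a shift by 100 mm and each number of a turn by 0.5 rad. A row lasts 1/10 s, in which the tool goes at most 50 mm and 8.59 degrees, less where a joint would pass 70% of its speed; a pose out of reach is approached as far as the arm can. A call with a number of a shift or a turn outside -1 to 1 is refused whole. A call with a gripper value outside its range is refused whole. "jaw" is the closure in counts, from 0 (fully open) to 255 (shut), set as the call begins (left out, the last holds). The fingers move at their own pace and stop on an object; the grip force is fixed at half the most. Time passes only in rows, so rows that repeat a pose let the fingers close. It gives the time, the measured TCP pose, the force, the opening and the grip force at its end, in the units of the state.
- get_obs(): the state, without advancing time (a new reading comes with each control period).
- snapshot(name): name is "scene" or "top"; returns (picture, depth): 400x640x3 uint8, red, green, blue; 400x640 float32, m along the optical axis (not along the pixel's ray), 0 where there is no reading.
- calibration(name): a dict with "mtx" (3x3 intrinsics, pixels), "dist" ([k1, k2, p1, p2, k3] as OpenCV has them; the pictures are not rectified), "rvec" (rotation vector, rad) and "tvec" (3), from world to camera coordinates, as OpenCV has them. Camera axes: x right, y down, z forward; pixel columns grow to the right and rows downward; lengths in m; the calibration is good to about 2 mm. A picture is of the moment at which its call begins. calibration takes no time and is no camera call.
- close_job(): hands the job in; it is judged then, once.
The state is a dict: "clock": time; "joint_pos": joint angles; "qvel": joint speeds; "tau": joint torques, N m; "tool_pos": TCP position; "orientation": TCP orientation; "force": force on the tool from outside, world axes, zero at the start; "moment": the same for the moment, N m; "opening": finger opening in m; "gripper_force": force on a finger pad.
Only numpy, scipy, OpenCV 4.12 (cv2) and the standard library are available. Lean on these libraries where they do the work, as an engineer would, in place of code of your own. Each camera call takes 0.05 s, during which the arm holds its last target. There are 200 camera calls.

## Working session

There is one attempt and no reset: what is moved stays moved. The work goes in short steps, Python scripts to look and compute and a tool call to move; the robot and the scene stay as the last step left them, time stands still between calls to the robot, and variables do not carry over. Pictures are saved under pics/ and viewed, at most 10 in all, crops included, and the job is handed in when it is done.

Besides the shell and the picture viewer there is one more tool, called after "Emit:" as a command line: name --argument value ..., lists and objects as JSON in quotes. step_arm: Moves the arm, as the interface text tells. Its arguments: {"type":"object","properties":{"steps":{"type":"array","items":{"type":"array","items":{"type":"array","items":{"type":"number","minimum":-1,"maximum":1}}}},"jaw":{"type":"number"}},"required":["steps"]}

```bash
ls; mkdir -p pics; python3 - <<'E'
from plant import *
import cv2,numpy as np
for n in("scene","top"):
    im,d=snapshot(n); cv2.imwrite(f"pics/{n}0.png",im[:,:,::-1]); np.savez(f"{n}0.npz",im=im,d=d)
    c=calibration(n); print(n,c)
print(get_obs())
E
```

```text
pics
scene {'mtx': array([[422.73632426,   0.        , 317.66220441],
       [  0.        , 422.73632426, 193.86093783],
       [  0.        ,   0.        ,   1.        ]]), 'dist': array([-0.05969044,  0.        ,  0.        ,  0.        ,  0.        ]), 'rvec': array([ 0.99106916,  2.45627701, -1.05005992]), 'tvec': array([ 0.44876932, -0.21786187,  1.47694618])}
top {'mtx': array([[371.23424582,   0.        , 319.43693943],
       [  0.        , 371.23424582, 200.59755731],
       [  0.        ,   0.        ,   1.        ]]), 'dist': array([-0.07137966,  0.        ,  0.        ,  0.        ,  0.        ]), 'rvec': array([ 2.11134651, -2.11776414,  0.18616195]), 'tvec': array([-0.02766437,  0.59007418,  0.98966402])}
{'clock': 0.1, 'joint_pos': array([-5.55700762e+01,  2.05874510e+01,  6.39674329e-01, -1.69609894e-02,
       -7.01353277e+01, -1.65078914e+01]), 'qvel': array([-0.04582872, -0.0913855 ,  0.10982443,  0.05468285, -0.0096584 ,
        0.05660801]), 'tau': array([-1.26694780e-03, -5.84163272e+01,  2.93748844e+01,  7.01543167e+00,
        1.02060908e-02, -8.78662672e-05]), 'tool_pos': array([ 0.20756493, -0.64184555,  0.22572241]), 'orientation': array([ 1.79915790e+02, -8.32789913e-03, -1.62083736e+02]), 'force': array([-0.14642265, -0.1372314 , -0.05064759]), 'moment': array([ 0.02247608, -0.06854687,  0.01528031]), 'gripper_force': 0.0, 'opening': 0.08751424252864409}
```

View pics/top0.png

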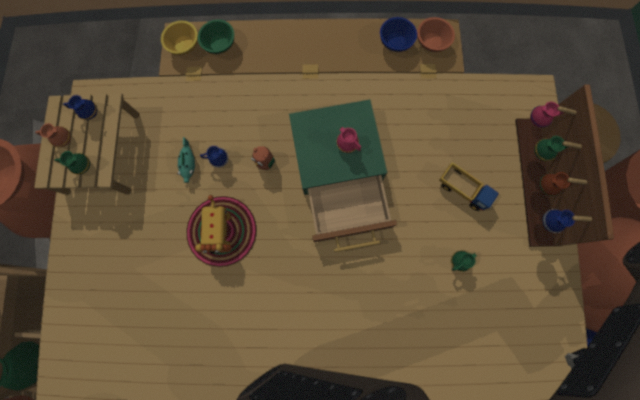

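View pics/scene0.png

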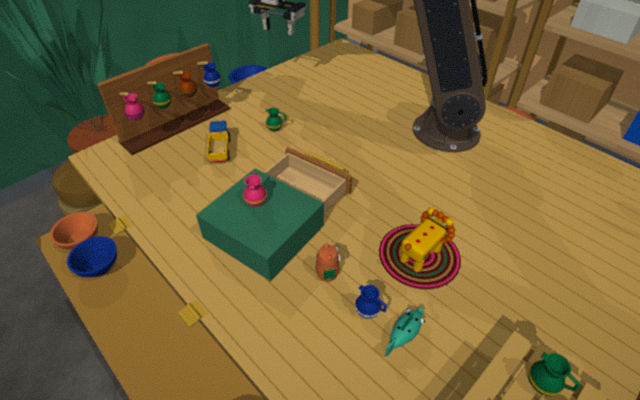

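The top view shows the lion at about (212,228) on its mat (centre about (221,231)). The till is at (338,145) with its drawer open towards the robot and the handle at (358,243). Next I'll measure these.

```bash
cat > h.py <<'E'
import numpy as np,cv2
from scipy.spatial.transform import Rotation as R
from plant import *
def cloud(n,d):
    c=calibration(n);h,w=d.shape
    u,v=np.meshgrid(np.arange(w),np.arange(h))
    p=cv2.undistortPoints(np.stack([u,v],-1).reshape(-1,1,2).astype(float),c["mtx"],c["dist"]).reshape(h,w,2)
    P=np.dstack([p*d[...,None],d])-c["tvec"]
    X=P@cv2.Rodrigues(c["rvec"])[0]
    X[d==0]=np.nan
    return X
E
python3 - <<'E'
from h import *
A=[]
for n in("top","scene"):
    f=np.load(n+"0.npz");X=cloud(n,f["d"]);im=f["im"];hsv=cv2.cvtColor(im,cv2.COLOR_RGB2HSV)
    if n=="top":
        for nm,(u,v) in dict(table=(270,300),mat=(221,231),tilltop=(320,170),corner1=(293,116),corner2=(370,104),corner3=(384,180),corner4=(303,188),fl=(312,238),fr=(393,224),floor=(350,205),handle=(358,243),h0=(336,247),h1=(380,239),owl=(263,157),pb=(217,156),fish=(186,161),pc=(348,139),pa=(462,261),truck=(468,187)).items(): print(nm,X[v,u].round(3))
    m=(hsv[...,0]>20)&(hsv[...,0]<32)&(hsv[...,1]>190)&(X[...,2]>.03)&(X[...,2]<.13)
    P=X[m]
    print(n,m.sum(),np.median(P,0).round(3))
    for y in (0,):
        g=P[(abs(P[:,0]-.5)<.2)&(P[:,1]>.1)]
        t=g[(g[:,2]>.080)&(g[:,2]<.095)]
        print(len(g),len(t),t.min(0),t.max(0))
        (cx,cy),s,a=cv2.minAreaRect((t[:,:2]*1000).astype(np.float32));print("rect",cx,cy,s,a)
    # mat: pts z<.012 dark red ring
    rm=((hsv[...,0]<8)|(hsv[...,0]>165))&(hsv[...,1]>130)&(X[...,2]<.015)&(X[...,2]>-.01)&(X[...,1]>.08)&(X[...,1]<.5)&(X[...,0]<.75)&(X[...,0]>.3)
    Q=X[rm]; (c,r)=cv2.minEnclosingCircle((Q[:,:2]*1000).astype(np.float32));print("mat",c,r,len(Q),np.nanmedian(Q,0))
    gm=(hsv[...,0]>65)&(hsv[...,0]<95)&(hsv[...,1]>100)&(abs(X[...,2]-.09)<.008)&(X[...,1]<.2)&(X[...,1]>-.3)
    print("till",cv2.minAreaRect((X[gm][:,:2]*1000).astype(np.float32)),gm.sum())
    if n=="top": cv2.imwrite("pics/c.png",np.hstack([cv2.resize(im[185:275,175:265],(400,400),interpolation=2),cv2.resize(im[170:260,300:390+10][:, :90],(400,400),interpolation=2)])[:,:,::-1])
E
```

```text
table [0.313 0.113 0.001]
mat [0.501 0.237 0.09 ]
tilltop [ 0.669 -0.032  0.093]
corner1 [0.831 0.045 0.089]
corner2 [ 0.866 -0.176  0.09 ]
corner3 [ 0.663 -0.223  0.   ]
corner4 [0.619 0.015 0.09 ]
fl [ 0.49  -0.007  0.001]
fr [ 0.519 -0.229  0.083]
floor [ 0.583 -0.117  0.025]
handle [ 0.475 -0.14   0.001]
h0 [ 0.464 -0.077 -0.002]
h1 [ 0.486 -0.205 -0.   ]
owl [0.71  0.129 0.086]
pb [0.717 0.263 0.077]
fish [0.711 0.363 0.051]
pc [ 0.738 -0.107  0.15 ]
pa [ 0.419 -0.419  0.061]
truck [ 0.634 -0.465  0.027]
top 0 [nan nan nan]
  return _methods._mean(a, axis=axis, dtype=dtype,
  ret = um.true_divide(
Traceback (most recent call last):
ValueError: zero-size array to reduction operation minimum which has no identity
```

```bash
python3 - <<'E'
from h import *
for n in("top","scene"):
    f=np.load(n+"0.npz");X=cloud(n,f["d"]);im=f["im"];hsv=cv2.cvtColor(im,cv2.COLOR_RGB2HSV)
    box=(X[...,0]>.38)&(X[...,0]<.63)&(X[...,1]>.12)&(X[...,1]<.37)
    m=box&(X[...,2]>.083)&(X[...,2]<.094); k=np.where(m)
    print(n,m.sum()); cnt=(X[m][:,:2]*1000)
    m2=m.astype(np.uint8); 
    print("rect trunk",cv2.minAreaRect(cnt.astype(np.float32)))
    yel=m&(hsv[...,0]>18)&(hsv[...,0]<34)&(hsv[...,1]>120); print("hsv",np.median(hsv[m],0)); print("yel",yel.sum(), yel.any() and cv2.minAreaRect((X[yel][:,:2]*1000).astype(np.float32)))
    hi=box&(X[...,2]>.097); print("high",X[hi].round(3)[::max(1,hi.sum()//25)].tolist())
    rm=box&((hsv[...,0]<8)|(hsv[...,0]>165))&(hsv[...,1]>100)&(abs(X[...,2]-.004)<.006)
    Q=X[rm]; (c,r)=cv2.minEnclosingCircle((Q[:,:2]*1000).astype(np.float32));print("mat",c,r,len(Q))
    gm=(hsv[...,0]>60)&(hsv[...,0]<100)&(hsv[...,1]>80)&(abs(X[...,2]-.09)<.006)&(X[...,1]<.1)&(X[...,1]>-.3)&(X[...,0]>.55)&(X[...,0]<.95)
    print("till",cv2.minAreaRect((X[gm][:,:2]*1000).astype(np.float32)),gm.sum())
    a,b=((185,175) if n=="top" else (195,370))
    crop=[cv2.resize(im[a:a+90,b:b+90],(400,400),interpolation=2)]
    if n=="top": crop.append(cv2.resize(im[170:260,303:393],(400,400),interpolation=2))
    cv2.imwrite(f"pics/c{n}.png",np.hstack(crop)[:,:,::-1])
im=np.hstack([cv2.imread("pics/ctop.png")[:,:400],cv2.imread("pics/cscene.png")]);cv2.imwrite("pics/c.png",im)
E
```

```text
top 843
rect trunk ((512.0802001953125, 255.8360137939453), (89.97167205810547, 146.92379760742188), 81.61920166015625)
hsv [ 20. 159. 141.]
yel 707 ((525.84423828125, 264.374267578125), (115.29427337646484, 59.665870666503906), 0.861265242099762)
high [[0.596, 0.268, 0.113], [0.593, 0.26, 0.111], [0.588, 0.271, 0.111], [0.586, 0.263, 0.109], [0.464, 0.285, 0.105], [0.464, 0.245, 0.112], [0.461, 0.292, 0.116], [0.462, 0.273, 0.109], [0.461, 0.25, 0.112], [0.462, 0.23, 0.109], [0.458, 0.28, 0.118], [0.458, 0.259, 0.118], [0.459, 0.239, 0.114], [0.456, 0.292, 0.114], [0.456, 0.271, 0.115], [0.456, 0.249, 0.114], [0.456, 0.228, 0.112], [0.453, 0.284, 0.113], [0.453, 0.262, 0.116], [0.453, 0.24, 0.117], [0.454, 0.224, 0.1], [0.451, 0.275, 0.115], [0.451, 0.255, 0.111], [0.451, 0.233, 0.115], [0.448, 0.285, 0.109], [0.448, 0.262, 0.115], [0.449, 0.243, 0.108], [0.446, 0.289, 0.106]]
mat (511.8379211425781, 262.0615234375) 103.94266510009766 1527
till ((748.8142700195312, -79.42625427246094), (221.11631774902344, 232.09066772460938), 10.447556495666504) 5434
scene 954
rect trunk ((519.7475
[... 292 characters left out ...]
, [0.454, 0.25, 0.117], [0.457, 0.247, 0.114], [0.465, 0.239, 0.11], [0.457, 0.26, 0.12], [0.463, 0.251, 0.114], [0.463, 0.234, 0.098], [0.462, 0.259, 0.116], [0.463, 0.253, 0.108], [0.454, 0.273, 0.117], [0.458, 0.271, 0.115], [0.46, 0.272, 0.114], [0.463, 0.275, 0.114], [0.462, 0.277, 0.112], [0.463, 0.276, 0.108], [0.464, 0.275, 0.105], [0.456, 0.296, 0.114], [0.454, 0.296, 0.11], [0.465, 0.287, 0.104], [0.462, 0.294, 0.104], [0.463, 0.296, 0.099], [0.594, 0.26, 0.111], [0.591, 0.269, 0.112], [0.595, 0.262, 0.102]]
mat (513.2600708007812, 260.097412109375) 105.47782897949219 1583
till ((750.6961669921875, -78.91244506835938), (225.67745971679688, 239.061279296875), 10.29096508026123) 5299
```

View pics/c.png

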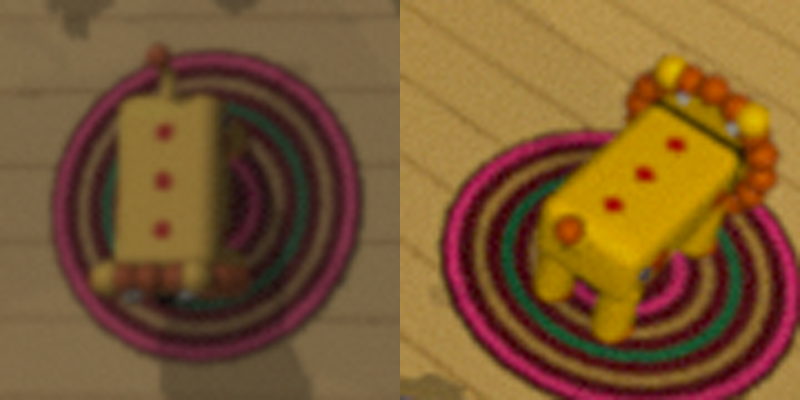

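The crops show the lion facing the robot with yaw of about 1–2°, well centred on the mat. I'll move towards it and print the remaining geometry.

Emit:
step_arm --steps '[[[-0.4,0.28,0,0,0,0],[-0.8,0.56,0,0,0,0],[-1,0.7,0,0,0,0]]]' --jaw 0

```text
clock: 0.4
tool_pos: [0.2824, -0.5424, 0.2262]
orientation: [179.9, 0.0, -162.0]
force: [0.1, -0.3, -0.2]
opening: 0.0875
gripper_force: 0.0
```

Emit:
step_arm --steps '[[[-0.4,0.28,0,0,0,0],[-0.8,0.56,0,0,0,0],[-1,0.7,0,0,0,0]]]'

```text
clock: 0.7
tool_pos: [0.3563, -0.4449, 0.2264]
orientation: [180.0, 0.0, -162.0]
force: [0.1, -1.3, 0.7]
opening: 0.0877
gripper_force: 0.0
```

```bash
python3 - <<'E'
from h import *
import plant; print([k for k in dir(plant) if k[0]!='_'], globals().get("hold_point_z"))
o=get_obs();print({k:np.round(o[k],4) for k in("clock","joint_pos","tool_pos","orientation")})
f=np.load("top0.npz");X=cloud("top",f["d"])
c=np.array([.750,-.079])
for yaw in (9,10,10.4):
    a=np.radians(yaw);P=(X[...,:2]-c)@np.array([[np.cos(a),-np.sin(a)],[np.sin(a),np.cos(a)]])
    Z=X[...,2]
    T=(abs(Z-.09)<.006)&(abs(P[...,0])<.2)&(abs(P[...,1])<.14)&(P[...,0]>-.15)
    print(yaw,"till",np.percentile(P[T],[0.5,99.5],axis=0).round(3).tolist())
    F=(abs(Z-.078)<.006)&(P[...,0]<-.2)&(P[...,0]>-.4)&(abs(P[...,1])<.14); print("front",np.percentile(P[F],[2,50,98],axis=0).round(3).tolist(),F.sum())
    F=(abs(Z-.022)<.006)&(P[...,0]<-.1)&(P[...,0]>-.4)&(abs(P[...,1])<.14); print("floor",np.percentile(P[F],[2,50,98],axis=0).round(3).tolist(),F.sum())
    F=(abs(Z-.055)<.006)&(P[...,0]<-.27)&(P[...,0]>-.4)&(abs(P[...,1])<.14); print("handle",np.percentile(P[F],[2,50,98],axis=0).round(3).tolist() if F.any() else 0,F.sum())
E
```

```text
['PlanningError', 'calibration', 'close_job', 'get_obs', 'hold_point_z', 'snapshot'] 0.0188
{'clock': np.float64(0.7), 'joint_pos': array([-3.16676e+01,  1.07236e+01, -1.28407e+01, -3.48000e-02,
       -6.64457e+01, -4.03100e+01]), 'tool_pos': array([ 0.3563, -0.4449,  0.2264]), 'orientation': array([ 1.799717e+02,  1.780000e-02, -1.619916e+02])}
9 till [[-0.112, -0.12], [0.112, 0.119]]
front [[-0.258, -0.118], [-0.249, -0.005], [-0.241, 0.105]] 479
floor [[-0.229, -0.101], [-0.167, -0.004], [-0.103, 0.091]] 3046
handle [[-0.297, -0.068], [-0.291, -0.006], [-0.273, 0.053]] 220
10 till [[-0.112, -0.12], [0.112, 0.119]]
front [[-0.257, -0.114], [-0.249, -0.001], [-0.242, 0.11]] 479
floor [[-0.229, -0.098], [-0.167, -0.002], [-0.103, 0.094]] 3045
handle [[-0.297, -0.063], [-0.291, -0.002], [-0.273, 0.058]] 219
10.4 till [[-0.111, -0.12], [0.112, 0.119]]
front [[-0.257, -0.112], [-0.25, 0.001], [-0.242, 0.112]] 479
floor [[-0.229, -0.097], [-0.167, -0.001], [-0.103, 0.095]] 3048
handle [[-0.297, -0.061], [-0.291, -0.001], [-0.272, 0.06]] 220
```

Emit:
step_arm --steps '[[[-0.4,0.28,0,0,0,0],[-0.8,0.56,0,0,0,0],[-1,0.7,0,0,0,0]]]'

```text
clock: 1.0
tool_pos: [0.4299, -0.3475, 0.2264]
orientation: [180.0, 0.0, -162.0]
force: [-0.6, -0.1, 0.2]
opening: 0.0877
gripper_force: 0.0
```

Emit:
step_arm --steps '[[[-0.3,0.35,0,0,0,0],[-0.7,0.7,0,0,0,0],[-0.9,0.9,0,0,0,0]]]'

```text
clock: 1.3
tool_pos: [0.4874, -0.2343, 0.2264]
orientation: [180.0, 0.0, -162.0]
force: [0.4, -0.0, -0.5]
opening: 0.0876
gripper_force: 0.0
```

Emit:
step_arm --steps '[[[-0.15,0.45,0,0,0,0],[-0.3,0.9,0,0,0,0],[-0.34,0.97,0,0,0,0]]]'

```text
clock: 1.6
tool_pos: [0.4887, -0.1304, 0.2265]
orientation: [180.0, 0.0, -161.9]
force: [0.2, -0.2, -0.2]
opening: 0.0874
gripper_force: 0.0
```

Emit:
step_arm --steps '[[[-0.15,0.45,0,0,0,0],[-0.3,0.9,0,0,0,0],[-0.34,0.97,0,0,0,0]]]'

```text
clock: 1.9
tool_pos: [0.4914, -0.0282, 0.2266]
orientation: [180.0, 0.0, -161.9]
force: [0.0, -0.6, 0.3]
opening: 0.0873
gripper_force: 0.0
```

Emit:
step_arm --steps '[[[-0.15,0.45,0,0,0,0],[-0.3,0.9,0,0,0,0],[-0.34,0.97,0,0,0,0]]]'

```text
clock: 2.2
tool_pos: [0.4941, 0.0744, 0.2265]
orientation: [180.0, 0.0, -161.9]
force: [-0.2, -0.5, -0.3]
opening: 0.0877
gripper_force: 0.0
```

Emit:
step_arm --steps '[[[-0.15,0.45,0,0,0,0.2],[-0.3,0.9,0,0,0,0.4],[-0.34,0.97,0,0,0,0.573],[-0.34,0.97,0,0,0,0.573]]]'

```text
clock: 2.6
tool_pos: [0.4966, 0.175, 0.226]
orientation: [-180.0, -0.1, -178.5]
force: [0.2, -0.8, -0.5]
opening: 0.0875
gripper_force: 0.0
```

```bash
python3 - <<'E'
from h import *
o=get_obs();print({k:np.round(o[k],4).tolist() for k in("clock","joint_pos","tool_pos","orientation")})
E
```

```text
{'clock': 2.6, 'joint_pos': [40.7758, 6.5875, -17.9323, 0.0003, -65.545, -129.251], 'tool_pos': [0.4966, 0.175, 0.226], 'orientation': [-179.9588, -0.0501, -178.4751]}
```

```bash
cat > log.py <<'E'
from h import *
import json
o=get_obs();r={k:np.round(o[k],4).tolist() for k in("clock","joint_pos","tool_pos","orientation")}
open("log.txt","a").write(json.dumps(r)+"\n");print(r)
E
cat > log.txt <<'E'
{"joint_pos":[-55.5701,20.5875,0.6397,-0.017,-70.1353,-16.5079],"tool_pos":[0.20756,-0.64185,0.22572],"orientation":[179.9158,-0.0083,-162.0837]}
{"joint_pos":[-31.6676,10.7236,-12.8407,-0.0348,-66.4457,-40.31],"tool_pos":[0.3563,-0.4449,0.2264],"orientation":[179.9717,0.0178,-161.9916]}
{"joint_pos":[40.7758,6.5875,-17.9323,0.0003,-65.545,-129.251],"tool_pos":[0.4966,0.175,0.226],"orientation":[-179.9588,-0.0501,-178.4751]}
E
```

Emit:
step_arm --steps '[[[0,0,0,0.3,0,0],[0,0,0,0.6,0,0],[0,0,0,0.6,0,0],[0,0,0,0.6,0,0]]]'

```text
clock: 3.0
tool_pos: [0.4961, 0.1737, 0.2256]
orientation: [-162.8, -0.2, -178.4]
force: [-0.9, -0.6, 1.9]
opening: 0.0876
gripper_force: 0.0
```

```bash
python3 log.py
```

```text
{'clock': 3.0, 'joint_pos': [49.2369, 11.4586, -19.131, 11.9475, -72.7594, -142.4712], 'tool_pos': [0.4961, 0.1737, 0.2256], 'orientation': [-162.7801, -0.1538, -178.3664]}
```

Emit:
step_arm --steps '[[[0,0,0,-0.3,0,0],[0,0,0,-0.6,0,0],[0,0,0,-0.6,-0.3,0],[0,0,0,-0.6,-0.6,0],[0,0,-0.8,-0.6,-0.6,0],[0,0,-0.8,-0.6,-0.6,0]]]'

```text
clock: 3.6
tool_pos: [0.4883, 0.1869, 0.2939]
orientation: [-178.9, 16.2, -175.6]
force: [3.2, 3.6, 5.2]
opening: 0.0872
gripper_force: 0.0
```

```bash
python3 log.py; cat > fit.py <<'E'
import json,numpy as np
from scipy.optimize import least_squares
from scipy.spatial.transform import Rotation as R
L=[json.loads(l) for l in open("log.txt")]
ry=lambda a:R.from_euler('y',a,degrees=True);rz=lambda a:R.from_euler('z',a,degrees=True);rx=lambda a:R.from_euler('x',a,degrees=True)
def fk(q,p,s4=1):
    d1,a1,a2,a3,d4,d5,d6,d0=p
    # plane frame x fwd, y left, z up
    R1=rz(q[0]);R2=R1*ry(q[1]);R3=R2*ry(-q[2]);R4=R3*rx(s4*q[3]);R5=R4*ry(-q[4]);R6=R5*rx(s*q[5]) if 0 else R5*rx(-q[5]-90)
    P=np.array([0,0,d1])+R1.apply([a1,d0,0])+R2.apply([0,0,a2])+R3.apply([d4,0,a3])+R4.apply([0,-d5,0])+R5.apply([d6,0,0])
    # tool z = local x
    return P,R6
def tool(q,p,s4=1):
    P,R6=fk(q,p,s4); M=R6.as_matrix(); return P,M
if __name__=="__main__":
    Rm=[R.from_euler('xyz',l["orientation"],degrees=True).as_matrix() for l in L]
    for s4 in(1,-1):
        for fixed in ("wrist","base"):
            def res(x):
                p=list(x[:5])+[x[5] if fixed=="wrist" else 0,x[6],0 if fixed=="wrist" else -x[5]]
                return np.concatenate([np.r_[(tool(l["joint_pos"],p,s4)[0]-l["tool_pos"])] for l in L]+[1e-3*(np.array(x)-[.3,0,.4,0,.4,.19,.25])])
            r=least_squares(res,[.3,0,.4,0,.4,.19,.25]);print(s4,fixed,r.cost,r.x.round(4))
        for l,m in zip(L,Rm):
            print("  zdir",tool(l["joint_pos"],np.zeros(8),s4)[1][:,0].round(3),m[:,2].round(3),"yx",(tool(l["joint_pos"],np.zeros(8),s4)[1].T@m).round(2).tolist())
E
python3 fit.py
```

```text
{'clock': 3.6, 'joint_pos': [51.7284, -5.8697, -29.5235, 15.07, -56.9569, -144.7393], 'tool_pos': [0.4883, 0.1869, 0.2939], 'orientation': [-178.908, 16.1842, -175.6436]}
1 wrist 0.0063678482873898365 [ 1.0262  0.6505  0.1148 -1.154   0.3629  0.1917 -0.3211]
1 base 0.0025696008118487523 [ 1.0292  0.4498  0.1631 -1.1089  0.5469  0.197  -0.2894]
  zdir [-0.001  0.001 -1.   ] [-0.001  0.001 -1.   ] yx [[0.0, -0.0, 1.0], [0.0, 1.0, 0.0], [-1.0, 0.0, 0.0]]
  zdir [-0. -0. -1.] [ 0.     0.001 -1.   ] yx [[0.0, -0.0, 1.0], [0.0, 1.0, 0.0], [-1.0, 0.0, 0.0]]
  zdir [-0.001 -0.001 -1.   ] [-0.001 -0.001 -1.   ] yx [[0.0, 0.0, 1.0], [-0.0, 1.0, -0.0], [-1.0, -0.0, 0.0]]
  zdir [-0.294 -0.038 -0.955] [ 0.006 -0.296 -0.955] yx [[0.29, 0.25, 0.92], [-0.16, 0.96, -0.22], [-0.94, -0.08, 0.32]]
  zdir [-0.063  0.272 -0.96 ] [ 0.279  0.002 -0.96 ] yx [[0.31, 0.29, 0.9], [-0.32, 0.93, -0.19], [-0.9, -0.23, 0.38]]
-1 wrist 3.814476710975717e-08 [ 1.992e-01  2.000e-04  6.015e-01 -5.000e-04  4.636e-01  1.918e-01
  3.779e-01]
-1 base 0.0008551435860493376 [0.1481 0.1867 0.5756 0.0157 0.2641 0.1893 0.3828]
  zdir [-0.001  0.001 -1.   ] [-0.001  0.001 -1.   ] yx [[-0.0, 0.0, 1.0], [-0.0, 1.0, -0.0], [-1.0, -0.0, -0.0]]
  zdir [ 0.     0.001 -1.   ] [ 0.     0.001 -1.   ] yx [[-0.0, -0.0, 1.0], [0.0, 1.0, 0.0], [-1.0, 0.0, -0.0]]
  zdir [-0.001 -0.001 -1.   ] [-0.001 -0.001 -1.   ] yx [[-0.0, -0.0, 1.0], [0.0, 1.0, 0.0], [-1.0, 0.0, -0.0]]
  zdir [ 0.006 -0.296 -0.955] [ 0.006 -0.296 -0.955] yx [[0.0, -0.0, 1.0], [-0.0, 1.0, 0.0], [-1.0, -0.0, 0.0]]
  zdir [ 0.279  0.002 -0.96 ] [ 0.279  0.002 -0.96 ] yx [[-0.0, 0.0, 1.0], [-0.0, 1.0, -0.0], [-1.0, -0.0, -0.0]]
```

```bash
cat > kin.py <<'E'
from fit import *
P0=[.1992,.0002,.6015,-.0005,.4636,.1918,.3779,0]
LO=np.array([-176.03,-82.01,-58.28,-173.87,-174.79,-173.66]);HI=np.array([176.03,121.73,71.71,95.51,-.11,173.66])
C=np.array([[0,0,1],[0,1,0],[-1,0,0]])
HP=.0188
def FK(q):
    P,M=tool(q,P0,-1);M=M@C; return P,M
def ik(P,M,q0,lim=True):
    def r(q):
        p,m=FK(q); return np.r_[(p-P)*5,R.from_matrix(M.T@m).as_rotvec()]
    s=least_squares(r,np.clip(q0,LO+.01,HI-.01),bounds=(LO,HI) if lim else (-np.inf,np.inf),x_scale=30.,xtol=1e-10,ftol=1e-12)
    return s.x,np.abs(s.fun).max()
def pts(q):
    R1=rz(q[0]);R2=R1*ry(q[1]);R3=R2*ry(-q[2]);R4=R3*rx(-q[3]);R5=R4*ry(-q[4]);d1,a1,a2,a3,d4,d5,d6,_=P0
    e=np.array([0,0,d1])+R2.apply([0,0,a2]);w=e+R3.apply([d4,0,0]);w2=w+R4.apply([0,-d5,0]);return e,w,w2
def down(yaw): return R.from_euler('xyz',[180,0,yaw],degrees=True).as_matrix()
def tilt(yaw,t): return down(yaw)@R.from_euler('y',-t,degrees=True).as_matrix()
E
cat > scan.py <<'E'
from kin import *
q=np.array([40.7758,6.5875,-17.9323,0,-65.545,-129.251])
g=np.array([.573,-.110,.0])
for psi in range(-180,180,15):
    yaw=psi+180
    best=None
    for j6 in(-1,1):
        q0,e=ik(g+[0,0,.30],down(yaw),[8,7,-18,0,-65,((yaw+90-8+180)%360)-180])
        qs=[q0];es=[e]
        for t in range(5,106,5):
            M=tilt(yaw,t);gz=.30-.11*min(t/90,1)
            x,e=ik(g+[0,0,gz]+M[:,2]*HP,M,qs[-1]);qs.append(x);es.append(e)
        break
    qs=np.array(qs);es=np.array(es);ok=next((i for i,e in enumerate(es) if e>.005),len(es))
    i=min(ok-1,18)
    print(psi,"ok to",(ok-1)*5 if ok else None,"maxstep",np.abs(np.diff(qs[:max(ok,2)],axis=0)).max().round(0),"q",qs[i].round(0).tolist(),"ewz",[p.round(2).tolist() for p in pts(qs[i])])
E
python3 scan.py
```

```text
-180 ok to 105 maxstep 5.0 q [5.0, 64.0, 32.0, -9.0, -148.0, 82.0] ewz [[0.54, 0.05, 0.46], [0.93, 0.08, 0.22], [0.93, -0.11, 0.19]]
-165 ok to 105 maxstep 4.0 q [11.0, 63.0, 22.0, 6.0, -139.0, 95.0] ewz [[0.52, 0.1, 0.48], [0.87, 0.17, 0.17], [0.92, -0.02, 0.19]]
-150 ok to 105 maxstep 4.0 q [16.0, 60.0, 11.0, 18.0, -130.0, 102.0] ewz [[0.5, 0.15, 0.5], [0.79, 0.23, 0.15], [0.88, 0.07, 0.19]]
-135 ok to 105 maxstep 3.0 q [22.0, 56.0, -1.0, 27.0, -120.0, 104.0] ewz [[0.46, 0.18, 0.53], [0.7, 0.28, 0.14], [0.83, 0.14, 0.19]]
-120 ok to 105 maxstep 4.0 q [26.0, 52.0, -14.0, 36.0, -110.0, 104.0] ewz [[0.42, 0.21, 0.57], [0.59, 0.29, 0.14], [0.75, 0.2, 0.19]]
-105 ok to 105 maxstep 5.0 q [31.0, 48.0, -28.0, 45.0, -100.0, 100.0] ewz [[0.38, 0.23, 0.6], [0.48, 0.29, 0.16], [0.67, 0.24, 0.19]]
-90 ok to 105 maxstep 5.0 q [33.0, 43.0, -41.0, 57.0, -93.0, 94.0] ewz [[0.35, 0.23, 0.64], [0.38, 0.25, 0.18], [0.57, 0.25, 0.19]]
-75 ok to 0 maxstep 5.0 q [8.0, 10.0, -4.0, -0.0, -76.0, -173.0] ewz [[0.1, 0.01, 0.79], [0.55, 0.08, 0.68], [0.57, -0.11, 0.68]]
-60 ok to 10 maxstep 7.0 q [14.0, 7.0, -
[... 1420 characters left out ...]
[0.57, -0.47, 0.19]]
105 ok to 105 maxstep 5.0 q [-29.0, 53.0, 24.0, -66.0, -128.0, 37.0] ewz [[0.42, -0.23, 0.56], [0.78, -0.43, 0.34], [0.67, -0.46, 0.19]]
120 ok to 105 maxstep 5.0 q [-23.0, 56.0, 33.0, -62.0, -137.0, 36.0] ewz [[0.46, -0.2, 0.53], [0.85, -0.36, 0.35], [0.75, -0.42, 0.19]]
135 ok to 105 maxstep 6.0 q [-17.0, 60.0, 39.0, -57.0, -146.0, 39.0] ewz [[0.5, -0.15, 0.5], [0.91, -0.28, 0.34], [0.83, -0.36, 0.19]]
150 ok to 105 maxstep 9.0 q [-10.0, 62.0, 42.0, -47.0, -152.0, 47.0] ewz [[0.52, -0.09, 0.48], [0.95, -0.17, 0.32], [0.88, -0.29, 0.19]]
165 ok to 105 maxstep 8.0 q [-2.0, 64.0, 40.0, -29.0, -153.0, 63.0] ewz [[0.54, -0.02, 0.46], [0.96, -0.04, 0.28], [0.92, -0.2, 0.19]]
```

```bash
cat > rel.py <<'E'
from kin import *
from plant import get_obs
def rel(P,M,frm=None):
    if frm is None:
        o=get_obs();frm=(o["tool_pos"],R.from_euler('xyz',o["orientation"],degrees=True).as_matrix())
    p,m=frm
    return (np.r_[m.T@(np.array(P)-p)/.1,R.from_matrix(m.T@M).as_rotvec()/.5]).round(3).tolist()
E
python3 -c "
from rel import *
print(rel([.513,.264,.200],down(-178.7)))"
```

```text
[-0.031, 0.769, 0.973, -0.023, 0.566, 0.101]
```

Emit:
step_arm --steps '[[[-0.01,0.35,0.35,0,0.28,0.05],[-0.03,0.77,0.7,-0.02,0.566,0.1],[-0.03,0.77,0.97,-0.023,0.566,0.1],[-0.03,0.77,0.97,-0.023,0.566,0.1]]]'

```text
clock: 4.0
tool_pos: [0.5218, 0.275, 0.2053]
orientation: [179.3, 0.3, -178.8]
force: [-0.9, -0.7, -0.7]
opening: 0.0876
gripper_force: 0.0
```

```bash
python3 -c "
from rel import *
print(rel([.513,.264,.120],down(-178.7)))
from h import *
im,d=snapshot('scene');a=im[110:310,330:530];cv2.imwrite('pics/s1.png',cv2.resize(a,(560,560),interpolation=2)[:,:,::-1])"
```

```text
[0.095, -0.118, 0.851, 0.023, 0.01, -0.004]
```

View pics/s1.png

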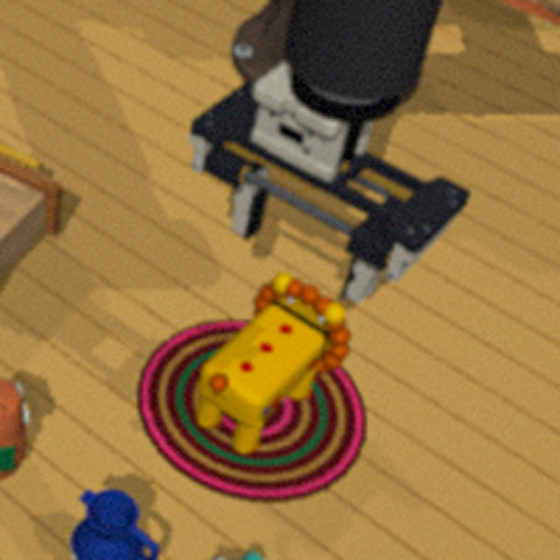

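The fingers at (245,215) and (360,285) straddle the lion, so I'll correct the offset and descend.

Emit:
step_arm --steps '[[[0.09,-0.12,0.3,0.023,0.01,0],[0.09,-0.12,0.6,0.023,0.01,0],[0.09,-0.12,0.6,0.023,0.01,0],[0.09,-0.12,0.6,0.023,0.01,0]]]'

```text
clock: 4.45
tool_pos: [0.514, 0.2646, 0.1532]
orientation: [179.7, 0.6, -178.7]
force: [0.2, 0.2, 0.4]
opening: 0.0878
gripper_force: 0.0
```

```bash
python3 -c "
from rel import *
print(rel([.513,.264,.049],down(-178.7)))"
```

```text
[0.02, -0.011, 1.042, 0.01, 0.02, 0.001]
```

Emit:
step_arm --steps '[[[0.02,-0.01,0.3,0.01,0.02,0],[0.02,-0.01,0.6,0.01,0.02,0],[0.02,-0.01,0.85,0.01,0.02,0],[0.02,-0.01,0.85,0.01,0.02,0],[0.02,-0.01,0.85,0.01,0.02,0]]]'

```text
clock: 4.95
tool_pos: [0.5132, 0.2651, 0.0679]
orientation: [-180.0, -0.0, -178.6]
force: [-0.3, -0.7, 0.8]
opening: 0.0876
gripper_force: 0.0
```

```bash
python3 -c "
from rel import *
print(rel([.513,.264,.049],down(-178.7)))"
```

```text
[0.003, -0.011, 0.189, -0.001, -0.001, 0.002]
```

Emit:
step_arm --steps '[[[0,-0.01,0.1,0,0,0],[0,-0.01,0.18,0,0,0],[0,-0.01,0.18,0,0,0]]]'

```text
clock: 5.25
tool_pos: [0.5117, 0.263, 0.047]
orientation: [-179.9, -0.2, -178.7]
force: [-0.1, 0.4, -0.3]
opening: 0.0876
gripper_force: 0.0
```

Emit:
step_arm --steps '[[[0,0,0,0,0,0],[0,0,0,0,0,0],[0,0,0,0,0,0],[0,0,0,0,0,0],[0,0,0,0,0,0],[0,0,0,0,0,0],[0,0,0,0,0,0],[0,0,0,0,0,0]]]' --jaw 255

```text
clock: 6.05
tool_pos: [0.5121, 0.2634, 0.0476]
orientation: [-179.9, -0.2, -178.7]
force: [-1.4, -0.4, 3.1]
opening: 0.0638
gripper_force: 30.0
```

```bash
python3 log.py
```

```text
{'clock': 6.05, 'joint_pos': [46.6494, 21.5824, -24.2315, -0.0532, -44.3628, -135.2864], 'tool_pos': [0.5121, 0.2634, 0.0476], 'orientation': [-179.9005, -0.1506, -178.6752]}
```

```bash
cat > plan1.py <<'E'
from rel import *
G=np.array([.573,-.110,0])
W=[(np.array([.512,.263,.2476]),down(-178.7))]
for i in range(1,5):
    s=i/4;W.append((W[0][0]+s*(np.array([.573,-.11,.26])-W[0][0]),down(-178.7+43.7*s)))
for i in range(1,5):
    M=tilt(-135,22.5*i);W.append((G+[0,0,.279-.095*i/4]+M[:,2]*HP,M))
q=np.array([46,0,-30,0,-60,-135.])
for a,b in zip(W,W[1:]):
    q1,e=ik(*b,q);print(rel(*b,frm=a),"half",rel((a[0]+b[0])/2,R.from_matrix(a[1]).as_matrix()@R.from_rotvec(R.from_matrix(a[1].T@b[1]).as_rotvec()/2).as_matrix(),frm=a),"dq",np.abs(q1-q).max().round(),"e",round(e,4));q=q1
print(q.round(),W[-1][0])
E
python3 plan1.py
```

```text
[-0.131, -0.936, -0.031, -0.0, 0.0, -0.381] half [-0.066, -0.468, -0.016, -0.0, 0.0, -0.191] dq 19.0 e 0.0
[0.048, -0.944, -0.031, 0.0, 0.0, -0.381] half [0.024, -0.472, -0.016, 0.0, 0.0, -0.191] dq 21.0 e 0.0
[0.226, -0.917, -0.031, 0.0, 0.0, -0.381] half [0.113, -0.459, -0.016, 0.0, 0.0, -0.191] dq 21.0 e 0.0
[0.396, -0.858, -0.031, -0.0, 0.0, -0.381] half [0.198, -0.429, -0.016, -0.0, 0.0, -0.191] dq 21.0 e 0.0
[-0.072, 0.0, 0.221, 0.0, -0.785, -0.0] half [-0.036, -0.0, 0.111, 0.0, -0.393, -0.0] dq 20.0 e 0.0
[0.019, 0.0, 0.205, -0.0, -0.785, 0.0] half [0.009, 0.0, 0.103, -0.0, -0.393, -0.0] dq 33.0 e 0.0
[0.096, -0.0, 0.154, 0.0, -0.785, -0.0] half [0.048, -0.0, 0.077, 0.0, -0.393, 0.0] dq 32.0 e 0.0
[0.147, -0.0, 0.077, -0.0, -0.785, 0.0] half [0.074, -0.0, 0.038, -0.0, -0.393, -0.0] dq 23.0 e 0.0
[-48.  38. -16. -88. -92.  54.] [ 0.58629361 -0.09670639  0.184     ]
```

Emit:
step_arm --steps '[[[0,0,-0.15,0,0,0],[0,0,-0.35,0,0,0],[0,0,-0.6,0,0,0],[0,0,-0.85,0,0,0],[0,0,-1,0,0,0]]]'

```text
clock: 6.55
tool_pos: [0.5121, 0.2635, 0.1482]
orientation: [-179.9, -0.2, -178.7]
force: [0.1, -0.4, -6.1]
opening: 0.0638
gripper_force: 30.0
```

Emit:
step_arm --steps '[[[0,0,-0.3,0,0,0],[0,0,-0.6,0,0,0],[0,0,-0.85,0,0,0],[0,0,-1,0,0,0],[0,0,-1,0,0,0]]]'

```text
clock: 7.05
tool_pos: [0.5129, 0.2642, 0.2486]
orientation: [-180.0, -0.1, -178.7]
force: [1.2, -0.1, -6.1]
opening: 0.0641
gripper_force: 30.0
```

Emit:
step_arm --steps '[[[-0.03,-0.23,-0.01,0,0,-0.09],[-0.066,-0.47,-0.016,0,0,-0.19],[-0.1,-0.7,-0.02,0,0,-0.29],[-0.131,-0.936,-0.031,0,0,-0.381]]]'

```text
clock: 7.45
tool_pos: [0.5267, 0.1693, 0.2481]
orientation: [-179.9, -0.4, -167.7]
force: [0.6, 0.4, -5.8]
opening: 0.064
gripper_force: 30.0
```

Emit:
step_arm --steps '[[[0.01,-0.24,-0.01,0,0,-0.09],[0.024,-0.47,-0.016,0,0,-0.19],[0.036,-0.7,-0.02,0,0,-0.29],[0.048,-0.944,-0.031,0,0,-0.381]]]'

```text
clock: 7.85
tool_pos: [0.542, 0.0762, 0.2514]
orientation: [180.0, -0.4, -156.7]
force: [-0.3, -0.4, -5.6]
opening: 0.0638
gripper_force: 30.0
```

Emit:
step_arm --steps '[[[0.06,-0.23,-0.01,0,0,-0.09],[0.113,-0.459,-0.016,0,0,-0.19],[0.17,-0.69,-0.02,0,0,-0.29],[0.226,-0.917,-0.031,0,0,-0.381]]]'

```text
clock: 8.25
tool_pos: [0.5573, -0.0169, 0.2546]
orientation: [179.9, -0.4, -145.8]
force: [0.2, -0.1, -5.8]
opening: 0.0639
gripper_force: 30.0
```

Emit:
step_arm --steps '[[[0.1,-0.23,-0.01,0,0,-0.09],[0.2,-0.45,-0.016,0,0,-0.19],[0.3,-0.67,-0.02,0,0,-0.29],[0.396,-0.858,-0.031,0,0,-0.381],[0.396,-0.858,-0.031,0,0,-0.381],[0.396,-0.858,-0.031,0,0,-0.381]]]'

```text
clock: 8.85
tool_pos: [0.5727, -0.1094, 0.2582]
orientation: [179.8, -0.3, -135.1]
force: [-0.3, 0.2, -6.2]
opening: 0.0636
gripper_force: 30.0
```

```bash
python3 log.py;python3 -c "
from rel import *
M=tilt(-135,22.5)
print(rel(np.array([.573,-.11,.255])+M[:,2]*HP,M))"
```

```text
{'clock': 8.85, 'joint_pos': [8.4092, 11.0534, -8.232, 0.0303, -71.0766, -53.5609], 'tool_pos': [0.5727, -0.1094, 0.2582], 'orientation': [179.808, -0.3083, -135.1413]}
[-0.071, -0.007, 0.205, 0.006, -0.796, -0.006]
```

Now tilt over the drawer.

Emit:
step_arm --steps '[[[-0.02,0,0.05,0,-0.2,0],[-0.036,0,0.11,0,-0.39,0],[-0.05,0,0.16,0,-0.59,0],[-0.072,-0.005,0.21,0.005,-0.79,0]]]'

```text
clock: 9.25
tool_pos: [0.5784, -0.1033, 0.2385]
orientation: [-179.9, 22.6, -135.0]
force: [0.5, -0.3, -6.2]
opening: 0.0638
gripper_force: 30.0
```

Emit:
step_arm --steps '[[[0,0,0.05,0,-0.2,0],[0.009,0,0.1,0,-0.39,0],[0.014,0,0.15,0,-0.59,0],[0.019,0,0.2,0,-0.785,0],[0.019,0,0.2,0,-0.785,0]]]'

```text
clock: 9.75
tool_pos: [0.5811, -0.1011, 0.2166]
orientation: [179.6, 44.9, -135.5]
force: [0.0, -1.1, -6.4]
opening: 0.0637
gripper_force: 30.0
```

Emit:
step_arm --steps '[[[0.02,0,0.04,0,-0.2,0],[0.048,0,0.077,0,-0.39,0],[0.07,0,0.115,0,-0.59,0],[0.096,0,0.154,0,-0.785,0],[0.096,0,0.154,0,-0.785,0]]]'

```text
clock: 10.25
tool_pos: [0.5841, -0.0977, 0.1974]
orientation: [178.7, 67.2, -136.3]
force: [-1.2, 0.3, -6.8]
opening: 0.0638
gripper_force: 30.0
```

Emit:
step_arm --steps '[[[0.04,0,0.02,0,-0.2,0],[0.07,0,0.038,0,-0.39,0],[0.11,0,0.057,0,-0.59,0],[0.147,0,0.077,0,-0.785,0],[0.147,0,0.077,0,-0.785,0],[0.147,0,0.077,0,-0.785,0]]]'

```text
clock: 10.85
tool_pos: [0.5874, -0.0956, 0.1844]
orientation: [170.2, 89.5, -144.6]
force: [0.6, 0.9, -4.8]
opening: 0.064
gripper_force: 30.0
```

```bash
python3 log.py;python3 -c "
from rel import *
M=tilt(-135,90)
print(rel(np.array([.573,-.11,.184])+M[:,2]*HP,M))
from h import *
im,d=snapshot('scene');a=im[90:290,170:370];cv2.imwrite('pics/s2.png',cv2.resize(a,(560,560),interpolation=2)[:,:,::-1])"
```

```text
{'clock': 10.85, 'joint_pos': [-47.594, 37.6629, -16.3485, -87.5006, -91.263, 53.9727], 'tool_pos': [0.5874, -0.0956, 0.1844], 'orientation': [170.1916, 89.5474, -144.6382]}
[0.004, 0.0, -0.015, 0.006, -0.016, -0.003]
```

View pics/s2.png

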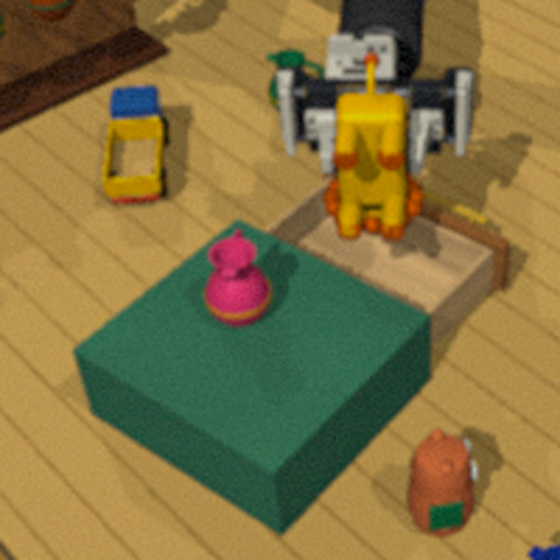

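Mouth-down above the open part of the drawer, at (370,215) in the crop. Shaking along the lion's z.

Emit:
step_arm --steps '[[[0,0,0.2,0,0,0],[0,0,-0.25,0,0,0],[0,0,0.2,0,0,0],[0,0,-0.25,0,0,0],[0,0,0.2,0,0,0],[0,0,-0.25,0,0,0],[0,0,0,0,0,0],[0,0,0,0,0,0],[0,0,0,0,0,0],[0,0,0,0,0,0]]]'

```text
clock: 11.9
tool_pos: [0.5873, -0.0961, 0.1878]
orientation: [-121.0, 89.6, -75.9]
force: [-0.4, 0.4, -4.4]
opening: 0.0635
gripper_force: 30.0
```

```bash
cat > tok.py <<'E'
from h import *
for n in("scene","top"):
    im,d=snapshot(n);X=cloud(n,d);hsv=cv2.cvtColor(im,cv2.COLOR_RGB2HSV)
    a=np.radians(10);P=(X[...,:2]-[.75,-.079])@np.array([[np.cos(a),-np.sin(a)],[np.sin(a),np.cos(a)]])
    m=((hsv[...,0]<6)|(hsv[...,0]>174))&(hsv[...,1]>150)&(X[...,2]<.05)&(X[...,2]>.005)&(P[...,0]<-.1)&(P[...,0]>-.25)&(abs(P[...,1])<.1)
    print(n,m.sum(),np.median(P[m],0).round(3) if m.any() else 0,np.median(X[m],0).round(3) if m.any() else 0)
    cv2.imwrite(f"pics/t_{n}.png",im[:,:,::-1])
E
python3 tok.py; python3 log.py
```

```text
scene 0 0 0
top 26 [-0.148  0.049] [ 0.596 -0.057  0.03 ]
{'clock': 12.0, 'joint_pos': [-47.7438, 37.5631, -16.4215, -87.6809, -91.4875, 54.2545], 'tool_pos': [0.5872, -0.0964, 0.187], 'orientation': [-124.0971, 89.7151, -79.0902]}
```

```bash
python3 -c "
import cv2
a=cv2.imread('pics/t_top.png')[160:260,300:400];b=cv2.imread('pics/t_scene.png')[110:210,260:360]
import numpy as np
cv2.imwrite('pics/t1.png',cv2.resize(np.hstack([a,b]),(800,400),interpolation=2))"
```

```text
(no output)
```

View pics/t1.png

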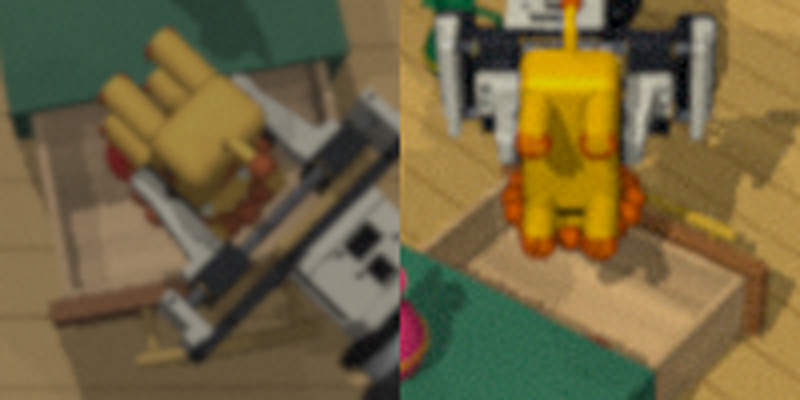

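The top crop shows the red token in the drawer at about (120,160), left of the legs and partly hidden; the scene crop shows its rim at (600,343). Now I'll untilt along the reverse path.

```bash
cat >> plan1.py <<'E'
print("REV")
V=W[::-1]
print("first from measured",rel(*V[1]))
for a,b in zip(V[1:],V[2:]): print(rel(*b,frm=a))
E
python3 plan1.py | sed -n '/REV/,$p'
```

```text
REV
first from measured [-0.136, 0.004, -0.024, -0.001, 0.78, 0.008]
[-0.147, 0.0, -0.105, -0.0, 0.785, 0.0]
[-0.096, -0.0, -0.182, 0.0, 0.785, -0.0]
[-0.018, -0.0, -0.232, -0.0, 0.785, 0.0]
[-0.552, 0.767, 0.031, 0.0, -0.0, 0.381]
[-0.396, 0.858, 0.031, -0.0, -0.0, 0.381]
[-0.226, 0.917, 0.031, -0.0, -0.0, 0.381]
[-0.048, 0.944, 0.031, 0.0, -0.0, 0.381]
```

Emit:
step_arm --steps '[[[-0.03,0,-0.01,0,0.2,0],[-0.07,0,-0.01,0,0.39,0],[-0.1,0,-0.02,0,0.59,0],[-0.136,0,-0.024,0,0.78,0.008],[-0.136,0,-0.024,0,0.78,0.008]]]'

```text
clock: 12.5
tool_pos: [0.5866, -0.0979, 0.204]
orientation: [-179.0, 67.5, -134.0]
force: [1.8, 0.1, -4.6]
opening: 0.0638
gripper_force: 30.0
```

Emit:
step_arm --steps '[[[-0.04,0,-0.03,0,0.2,0],[-0.07,0,-0.05,0,0.39,0],[-0.11,0,-0.08,0,0.59,0],[-0.147,0,-0.105,0,0.785,0],[-0.147,0,-0.105,0,0.785,0]]]'

```text
clock: 13.0
tool_pos: [0.5828, -0.0987, 0.2185]
orientation: [179.9, 45.1, -134.8]
force: [0.8, 1.7, -5.0]
opening: 0.0639
gripper_force: 30.0
```

Emit:
step_arm --steps '[[[-0.02,0,-0.05,0,0.2,0],[-0.05,0,-0.09,0,0.39,0],[-0.07,0,-0.135,0,0.59,0],[-0.096,0,-0.182,0,0.785,0],[-0.096,0,-0.182,0,0.785,0]]]'

```text
clock: 13.5
tool_pos: [0.5768, -0.1037, 0.2342]
orientation: [179.5, 22.3, -135.0]
force: [-0.1, 0.5, -6.3]
opening: 0.0641
gripper_force: 30.0
```

Emit:
step_arm --steps '[[[0,0,-0.06,0,0.2,0],[-0.01,0,-0.116,0,0.39,0],[-0.014,0,-0.17,0,0.59,0],[-0.018,0,-0.232,0,0.785,0],[-0.018,0,-0.232,0,0.785,0]]]'

```text
clock: 14.0
tool_pos: [0.5714, -0.1098, 0.2548]
orientation: [179.4, -0.2, -135.0]
force: [-0.4, 1.1, -6.2]
opening: 0.064
gripper_force: 30.0
```

Emit:
step_arm --steps '[[[-0.14,0.19,0,0,0,0.09],[-0.28,0.38,0.01,0,0,0.19],[-0.41,0.57,0.02,0,0,0.29],[-0.552,0.767,0.03,0,0,0.381],[-0.552,0.767,0.03,0,0,0.381]]]'

```text
clock: 14.5
tool_pos: [0.5552, -0.0158, 0.253]
orientation: [179.4, -0.1, -146.0]
force: [0.5, -0.1, -5.2]
opening: 0.0641
gripper_force: 30.0
```

Emit:
step_arm --steps '[[[-0.1,0.21,0,0,0,0.09],[-0.2,0.43,0.01,0,0,0.19],[-0.3,0.64,0.02,0,0,0.29],[-0.396,0.858,0.03,0,0,0.381],[-0.396,0.858,0.03,0,0,0.381]]]'

```text
clock: 15.0
tool_pos: [0.5408, 0.0768, 0.2507]
orientation: [179.5, -0.2, -156.9]
force: [0.5, 0.1, -5.5]
opening: 0.0639
gripper_force: 30.0
```

Emit:
step_arm --steps '[[[-0.06,0.23,0,0,0,0.09],[-0.11,0.46,0.01,0,0,0.19],[-0.17,0.69,0.02,0,0,0.29],[-0.226,0.917,0.03,0,0,0.381],[-0.226,0.917,0.03,0,0,0.381],[-0.226,0.917,0.03,0,0,0.381]]]'

```text
clock: 15.6
tool_pos: [0.5269, 0.168, 0.2489]
orientation: [179.8, -0.2, -167.8]
force: [-0.4, -0.9, -6.2]
opening: 0.0642
gripper_force: 30.0
```

```bash
python3 tok.py; python3 -c "
from rel import *
print(rel([.512,.2634,.248],down(-178.7)))"
```

```text
scene 0 0 0
top 167 [-0.142  0.034] [ 0.603 -0.071  0.029]
[-0.05, 0.968, 0.02, 0.006, -0.005, 0.378]
```

Emit:
step_arm --steps '[[[-0.01,0.24,0,0,0,0.09],[-0.02,0.48,0.01,0,0,0.19],[-0.03,0.73,0.02,0,0,0.29],[-0.05,0.967,0.02,0.006,-0.005,0.378],[-0.05,0.967,0.02,0.006,-0.005,0.378],[-0.05,0.967,0.02,0.006,-0.005,0.378]]]'

```text
clock: 16.3
tool_pos: [0.5123, 0.2641, 0.2484]
orientation: [-180.0, 0.1, -178.6]
force: [0.2, 0.1, -5.7]
opening: 0.0642
gripper_force: 30.0
```

Emit:
step_arm --steps '[[[0,0,0.25,0,0,0],[0,0,0.5,0,0,0],[0,0,0.75,0,0,0],[0,0,1,0,0,0],[0,0,1,0,0,0],[0,0,1,0,0,0]]]'

```text
clock: 16.9
tool_pos: [0.5131, 0.2638, 0.1493]
orientation: [-180.0, 0.1, -178.7]
force: [-0.6, 0.5, -4.4]
opening: 0.0637
gripper_force: 30.0
```

```bash
python3 -c "
from rel import *
print(rel([.512,.2634,.0476],down(-178.7)))
from h import *
im,d=snapshot('scene');X=cloud('scene',d);o=get_obs();dz=o['tool_pos'][2]-.0476;print('dz',dz)
b=(X[...,1]>.2)&(X[...,1]<.33);q=X[b&(X[...,0]>.585)&(X[...,0]<.62)&(X[...,2]>.15)&(X[...,2]<.3)];print('tail',q.max(0) if len(q) else 0,np.median(q,0) if len(q) else 0,len(q))
m=b&(X[...,0]>.43)&(X[...,0]<.7)&(X[...,2]>.06+dz)&(X[...,2]<.125+dz);q=X[m];q=q-[0,0,dz];
for lo in np.arange(.43,.61,.02): s=q[(q[:,0]>=lo)&(q[:,0]<lo+.02)];print(round(lo,2),len(s),s[:,2].max().round(4) if len(s) else 0, end=' | ')
f=np.load('scene0.npz');X0=cloud('scene',f['d']);b=(X0[...,1]>.2)&(X0[...,1]<.33)&(X0[...,2]>.06);q=X0[b];print()
for lo in np.arange(.43,.61,.02): s=q[(q[:,0]>=lo)&(q[:,0]<lo+.02)];print(round(lo,2),len(s),s[:,2].max().round(4) if len(s) else 0, end=' | ')
cv2.imwrite('pics/s3.png',cv2.resize(im[110:310,330:530],(560,560),interpolation=2)[:,:,::-1])"
```

```text
[0.014, -0.003, 1.017, -0.002, 0.004, 0.0]
dz 0.10266253182280624
tail [0.59953077 0.27295225 0.21677708] [0.59247527 0.26713844 0.20934483] 56
0.43 0 0 | 0.45 28 0.1031 | 0.47 54 0.0909 | 0.49 67 0.1122 | 0.51 359 0.1242 | 0.53 235 0.1248 | 0.55 321 0.1248 | 0.57 88 0.1118 | 0.59 39 0.1141 | 
0.43 6 0.1163 | 0.45 492 0.1204 | 0.47 166 0.0941 | 0.49 171 0.0946 | 0.51 177 0.0925 | 0.53 190 0.0917 | 0.55 274 0.0924 | 0.57 66 0.1154 | 0.59 26 0.1143 |
```

View pics/s3.png

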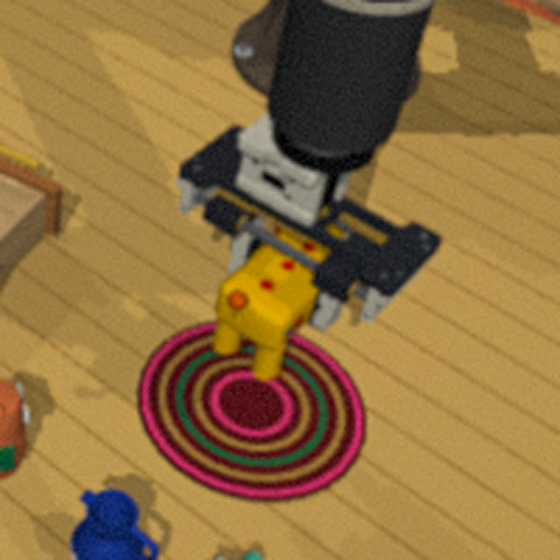

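The lion hangs level above the mat, and its tail height matches the start, so it hasn't slipped. I'll lower it gently.

Emit:
step_arm --steps '[[[0,0,0.2,0,0,0],[0,0,0.4,0,0,0],[0.01,0,0.6,0,0,0],[0.01,0,0.75,0,0,0],[0.01,0,0.85,0,0,0],[0.01,0,0.92,0,0,0],[0.01,0,0.92,0,0,0],[0.01,0,0.92,0,0,0]]]'

```text
clock: 17.75
tool_pos: [0.5125, 0.2652, 0.0578]
orientation: [180.0, 0.2, -178.7]
force: [-0.5, -0.6, -4.7]
opening: 0.064
gripper_force: 30.0
```

```bash
python3 -c "
from rel import *
print(rel([.512,.2634,.0476],down(-178.7)))"
```

```text
[0.006, -0.018, 0.102, 0.001, 0.007, 0.002]
```

Emit:
step_arm --steps '[[[0,0,0.03,0,0,0],[0,0,0.06,0,0,0],[0,0,0.08,0,0,0],[0,0,0.1,0,0,0],[0,0,0.1,0,0,0],[0,0,0.1,0,0,0]]]'

```text
clock: 18.35
tool_pos: [0.5116, 0.2648, 0.0476]
orientation: [-180.0, 0.1, -178.6]
force: [-5.9, -0.2, 3.0]
opening: 0.064
gripper_force: 30.0
```

Emit:
step_arm --steps '[[[0,0,0,0,0,0],[0,0,0,0,0,0],[0,0,0,0,0,0],[0,0,0,0,0,0],[0,0,0,0,0,0],[0,0,0,0,0,0]]]' --jaw 0

```text
clock: 18.95
tool_pos: [0.512, 0.2648, 0.0469]
orientation: [-180.0, 0.1, -178.7]
force: [0.0, 0.7, -0.1]
opening: 0.0874
gripper_force: 0.0
```

Emit:
step_arm --steps '[[[0,0,-0.2,0,0,0],[0,0,-0.4,0,0,0],[0,0,-0.7,0,0,0],[0,0,-1,0,0,0]]]'

```text
clock: 19.35
tool_pos: [0.5115, 0.2645, 0.1476]
orientation: [-180.0, 0.1, -178.7]
force: [0.4, 1.2, 0.6]
opening: 0.0875
gripper_force: 0.0
```

Emit:
step_arm --steps '[[[0,0,-0.4,0,0,0],[0,0,-0.8,0,0,0],[0,0,-1,0,0,0],[0,0,-1,0,0,0]]]'

```text
clock: 19.75
tool_pos: [0.5129, 0.2658, 0.2508]
orientation: [179.8, 0.4, -178.7]
force: [-0.0, 0.3, -0.6]
opening: 0.0875
gripper_force: 0.0
```

```bash
cat > plan2.py <<'E'
from rel import *
a=np.radians(10);Rt=np.array([[np.cos(a),-np.sin(a)],[np.sin(a),np.cos(a)]])
w=lambda x,y:np.array([.75,-.079])+Rt@[x,y]
o=get_obs();A=(o["tool_pos"],R.from_euler('xyz',o["orientation"],degrees=True).as_matrix())
print(o["tool_pos"])
# closed fingers, tool down, front of handle (x-0.36 till), yaw so finger y parallel to till y (yaw=-170)
for x in (-.36,-.30,-.155): print(x,w(x,0),np.hypot(*w(x,0)))
for yaw in (-170,):
  for x in(-.36,-.155):
    q,e=ik(np.r_[w(x,0),.05],down(yaw),[8,7,-18,0,-65,-90]);print(yaw,x,q.round(),e)
V=[A,(np.r_[.44,.10,.23],down(-175)),(np.r_[w(-.36,0)+[0,.0],.23],down(-170))]
for a_,b in zip(V,V[1:]):print(rel(*b,frm=a_))
E
python3 plan2.py
```

```text
[0.51289394 0.26575506 0.25084633]
-0.36 [ 0.39546921 -0.14151334] 0.4200260964739008
-0.3 [ 0.45455767 -0.13109445] 0.47308396164520194
-0.155 [ 0.5973548  -0.10591547] 0.6066719387739347
-170 -0.36 [  7.   9. -44.  -0. -38. -87.] 1.2856080491490234e-13
-170 -0.155 [  8.  24. -20.  -0. -46. -88.] 8.551257067102964e-10
[0.769, -1.641, 0.196, 0.007, 0.016, -0.127]
[0.654, -2.367, -0.0, -0.0, 0.0, -0.175]
```

Lion released and standing. Next I'll close the jaw and go in front of the handle.

Emit:
step_arm --steps '[[[0.19,-0.41,0.05,0,0,-0.03],[0.385,-0.82,0.1,0,0,-0.064],[0.385,-0.82,0.1,0,0,-0.064]]]' --jaw 255

```text
clock: 20.05
tool_pos: [0.4718, 0.1779, 0.2356]
orientation: [-179.9, -0.0, -176.9]
force: [0.7, 0.2, 0.4]
opening: 0.0688
gripper_force: 0.0
```

Emit:
step_arm --steps '[[[0.19,-0.41,0.05,0,0,-0.03],[0.385,-0.82,0.1,0,0,-0.064],[0.385,-0.82,0.1,0,0,-0.064]]]'

```text
clock: 20.35
tool_pos: [0.438, 0.0943, 0.2255]
orientation: [-180.0, -0.0, -175.1]
force: [0.3, 0.7, 0.4]
opening: 0.0451
gripper_force: 0.0
```

Emit:
step_arm --steps '[[[0.11,-0.4,0,0,0,-0.03],[0.22,-0.79,0,0,0,-0.058],[0.22,-0.79,0,0,0,-0.058]]]'

```text
clock: 20.65
tool_pos: [0.4245, 0.0144, 0.2261]
orientation: [-180.0, 0.1, -173.5]
force: [0.6, 0.4, 0.4]
opening: 0.0212
gripper_force: 0.0
```

Emit:
step_arm --steps '[[[0.11,-0.4,0,0,0,-0.03],[0.22,-0.79,0,0,0,-0.058],[0.22,-0.79,0,0,0,-0.058]]]'

```text
clock: 20.95
tool_pos: [0.4123, -0.0663, 0.2261]
orientation: [-180.0, 0.1, -171.8]
force: [0.8, 0.3, -0.6]
opening: 0.0014
gripper_force: 0.0
```

Emit:
step_arm --steps '[[[0.11,-0.4,0,0,0,-0.03],[0.22,-0.79,0,0,0,-0.058],[0.22,-0.79,0,0,0,-0.058],[0.22,-0.79,0,0,0,-0.058]]]'

```text
clock: 21.35
tool_pos: [0.403, -0.1453, 0.2262]
orientation: [-180.0, 0.1, -170.2]
force: [-0.2, 0.9, 0.5]
opening: 0.0003
gripper_force: 0.0
```

```bash
python3 tok.py; python3 -c "
from plan2 import *
print('go',rel(np.r_[w(-.36,0),.15],down(-170)))
from h import *
im,d=snapshot('top');cv2.imwrite('pics/t2.png',cv2.resize(im[150:290,165:405],(800,467),interpolation=2)[:,:,::-1])"
```

```text
scene 0 0 0
top 173 [-0.143  0.034] [ 0.603 -0.071  0.029]
[ 0.40329046 -0.14436704  0.22639671]
-0.36 [ 0.39546921 -0.14151334] 0.4200260964739008
-0.3 [ 0.45455767 -0.13109445] 0.47308396164520194
-0.155 [ 0.5973548  -0.10591547] 0.6066719387739347
-170 -0.36 [  7.   9. -44.  -0. -38. -87.] 1.2856080491490234e-13
-170 -0.155 [  8.  24. -20.  -0. -46. -88.] 8.551257067102964e-10
[-0.785, 2.343, -0.035, -0.0, 0.004, 0.174]
[0.654, -2.367, -0.0, -0.0, 0.0, -0.175]
go [0.074, 0.042, 0.764, -0.001, 0.004, -0.0]
```

View pics/t2.png

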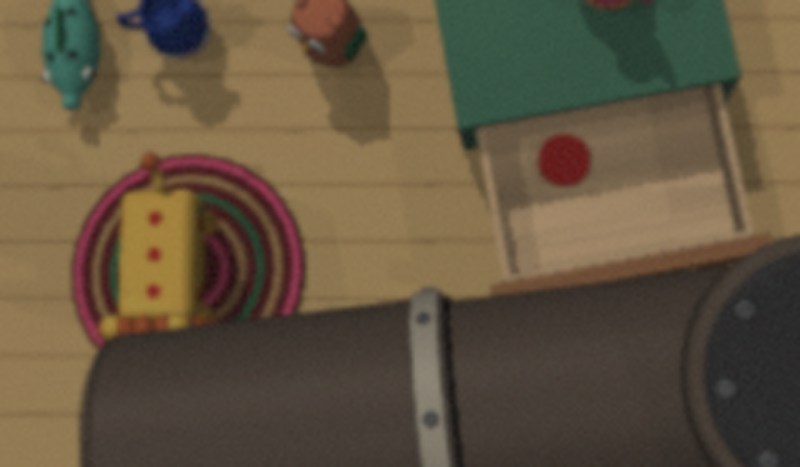

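Token lies in the drawer at (565,160) in the crop and the lion stands on its mat. Descending in front of the handle.

Emit:
step_arm --steps '[[[0.04,0.02,0.4,0,0,0],[0.05,0.04,0.8,0,0,0],[0.05,0.04,0.92,0,0,0],[0.05,0.04,0.92,0,0,0]]]'

```text
clock: 21.9
tool_pos: [0.3965, -0.141, 0.1329]
orientation: [-180.0, -0.1, -169.9]
force: [-0.8, -0.2, 0.7]
opening: 0.0003
gripper_force: 0.0
```

Emit:
step_arm --steps '[[[0,0,0.4,0,0,0],[0,0,0.8,0,0,0],[0,0,0.92,0,0,0],[0,0,0.92,0,0,0]]]'

```text
clock: 22.3
tool_pos: [0.3977, -0.1414, 0.0419]
orientation: [-180.0, -0.0, -169.9]
force: [0.2, -0.6, 0.4]
opening: 0.0004
gripper_force: 0.0
```

Emit:
step_arm --steps '[[[-0.2,0,0,0,0,0],[-0.32,0,0,0,0,0],[-0.4,0,0,0,0,0],[-0.5,0,0,0,0,0],[-0.6,0,0,0,0,0],[-0.72,0,0,0,0,0],[-0.84,0,0,0,0,0],[-0.96,0,0,0,0,0]]]'

```text
clock: 23.1
tool_pos: [0.4933, -0.1252, 0.0428]
orientation: [-180.0, 0.1, -170.0]
force: [-2.6, 0.5, 1.1]
opening: -0.0001
gripper_force: 0.7
```

```bash
python3 -c "
from plan2 import *
p=o['tool_pos'];print('till frame',Rt.T@(p[:2]-[.75,-.079]),p[2],o['force'],'to -.18',rel(np.r_[w(-.18,0),.042],down(-170)))"|tail -1
```

```text
till frame [-0.26085832 -0.00090962] 0.04281581880082583 [-2.5505381   0.50708533  1.07401487] to -.18 [-0.809, 0.009, 0.01, -0.001, 0.004, -0.001]
```

Emit:
step_arm --steps '[[[-0.12,0,0,0,0,0],[-0.24,0,0,0,0,0],[-0.36,0,0,0,0,0],[-0.48,0,0,0,0,0],[-0.6,0,0,0,0,0],[-0.68,0,0,0,0,0],[-0.74,0,0,0,0,0],[-0.74,0,0,0,0,0]]]'

```text
clock: 23.9
tool_pos: [0.5664, -0.1124, 0.0431]
orientation: [-180.0, 0.2, -170.0]
force: [-1.0, -0.2, -0.2]
opening: 0.0003
gripper_force: 0.0
```

Emit:
step_arm --steps '[[[-0.03,0,0,0,0,0],[-0.06,0,0,0,0,0],[-0.06,0,0,0,0,0]]]'

```text
clock: 24.2
tool_pos: [0.5714, -0.1115, 0.0432]
orientation: [-180.0, 0.2, -170.0]
force: [0.3, -0.2, -0.2]
opening: 0.0004
gripper_force: 0.0
```

Emit:
step_arm --steps '[[[-0.03,0,0,0,0,0],[-0.06,0,0,0,0,0],[-0.06,0,0,0,0,0]]]'

```text
clock: 24.5
tool_pos: [0.5745, -0.111, 0.0428]
orientation: [-180.0, -0.2, -170.0]
force: [-7.6, -1.0, 6.0]
opening: 0.0003
gripper_force: 4.2
```

Emit:
step_arm --steps '[[[-0.03,0,0,0,0,0],[-0.05,0,0,0,0,0],[-0.05,0,0,0,0,0]]]'

```text
clock: 24.8
tool_pos: [0.5747, -0.111, 0.0425]
orientation: [180.0, -0.6, -170.1]
force: [-22.0, -2.6, 17.6]
opening: 0.0003
gripper_force: 10.8
```

```bash
cat > dr.py <<'E'
from h import *
a=np.radians(10)
for n in("top","scene"):
    im,d=snapshot(n);X=cloud(n,d)
    P=(X[...,:2]-[.75,-.079])@np.array([[np.cos(a),-np.sin(a)],[np.sin(a),np.cos(a)]]);Z=X[...,2]
    F=(abs(Z-.078)<.006)&(P[...,0]<-.11)&(P[...,0]>-.3)&(abs(abs(P[...,1])-.08)<.025)
    print(n,"front",np.percentile(P[F][:,0],[2,50,98]).round(4) if F.any() else 0,F.sum())
    F=(abs(Z-.054)<.007)&(P[...,0]<-.145)&(P[...,0]>-.3)&(abs(abs(P[...,1])-.045)<.015)
    print(n,"bar",np.percentile(P[F][:,0],[2,50,98]).round(4) if F.any() else 0,F.sum())
cv2.imwrite("pics/top_e.png",im[:,:,::-1])
E
python3 dr.py
```

```text
top front 0 0
top bar [-0.1673 -0.1614 -0.1493] 48
scene front [-0.1302 -0.1263 -0.1228] 40
scene bar [-0.1687 -0.1603 -0.1485] 86
```

Emit:
step_arm --steps '[[[0.05,0,0,0,0,0],[0.2,0,0,0,0,0],[0.6,0,0,0,0,0],[1,0,0,0,0,0]]]'

```text
clock: 25.3
tool_pos: [0.4832, -0.127, 0.0427]
orientation: [-180.0, 0.2, -170.0]
force: [-0.6, -0.2, -0.1]
opening: 0.0005
gripper_force: 0.0
```

Emit:
step_arm --steps '[[[0.2,0,-0.4,0,0,0],[0.4,0,-0.8,0,0,0],[0.4,0,-1,0,0,0],[0.4,0,-1,0,0,0]]]'

```text
clock: 25.7
tool_pos: [0.4461, -0.1339, 0.1466]
orientation: [-179.9, 0.6, -170.0]
force: [0.5, -0.1, 0.2]
opening: 0.0004
gripper_force: 0.0
```

```bash
python3 dr.py; python3 -c "
import cv2
cv2.imwrite('pics/e.png',cv2.resize(cv2.imread('pics/top_e.png')[100:300,180:480],(800,533),interpolation=2))"
```

```text
top front [-0.1271 -0.1193 -0.1112] 212
top bar [-0.1669 -0.1611 -0.1464] 103
scene front [-0.1301 -0.126  -0.123 ] 40
scene bar [-0.1667 -0.1597 -0.1494] 85
```

View pics/e.png

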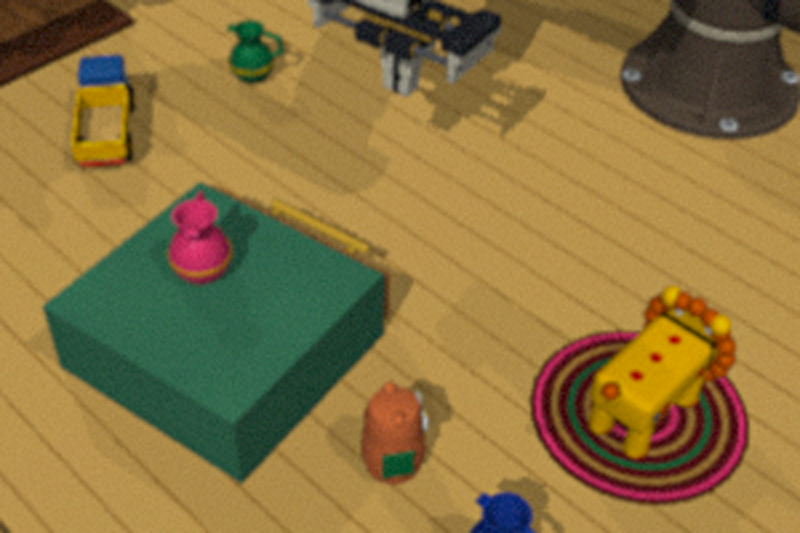

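The drawer board sits flush with the till, and it met a hard stop at 22 N. The lion stands on its mat and nothing touches the robot, so I'm handing the job in.

```bash
python3 -c "
from plant import *
print(close_job())"
```

```text
the job is handed in; nothing more can be done
None
```

I handed the job in at about 26 s on the robot's clock: the token dropped into the drawer, the lion is back standing on its mat, and the drawer is pushed to its stop. `close_job()` returned no verdict.

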